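# Hang the hand terminal on its fold-out hook

## Task

Push the folded hook arm on the aluminium post outwards past its over-centre point until it snaps to its other stop. Then take the hand terminal (the handset with the wire bail) out of its cradle and hang it by its bail on the hook, and before letting go tug it down gently, with a pull of 5 to 10 newtons, to confirm that it is held. Leave it hanging still, and leave everything else where it stands.

Things in the scene. Friction and masses are not known exactly. Their poses are not given: they have to be found in the camera images.
- post: Fixed upright aluminium profile post, 40 x 40 mm, 312 mm tall, on a 90 x 90 x 8 mm foot; origin at the centre of its underside. Its own -x side carries the hook arm; z up.
- hook_arm (a joint): Hook arm's vertical hinge (rad). 0 = folded, arm along the post's own -y; 1.571 = out, arm along the post's own -x; clockwise seen from above as it grows. A spring presses it to the nearer stop (0.3 N m at the stops, about 4 N at 70 mm out); past the over-centre point at 0.785 it snaps to 1.571 by itself.
- hook_pivot (a point): On the hinge axis, at the height of the rod's centre line (280 mm above the table), 48 mm in front (-x) of the post's axis. The arm is a level steel rod of 10 mm diameter reaching 95 mm from here; nothing stands above or close beside its free part.
- hook_seat (a point): Top of the rod at its shallow dip, 72 mm out from hook_pivot, where the bail rests (moves with the arm). The upturned end starts 11 mm further out and ends 23 mm further out, 13 mm higher than this point. The rod's underside is 10 mm below this point.
- cradle_a: Fixed black cradle on a pedestal, in which the hand terminal stands; origin at the centre of the pedestal's underside. Pocket 32 (x) x 58 (y) mm outside, its floor 90 mm and its rim 117 mm above the table, foot plate 100 x 90 x 4 mm. An alike cradle holds a hand radio with a stub aerial and no bail: not to be touched.
- terminal_center (a point): Centre of the hand terminal's grey case, 73 mm above its underside. Case 18 (x) x 44 (y) x 146 (z) mm, 0.2 to 0.33 kg, screen towards -x, z up to the bail. Stands upright, 90 mm above the table, 2 mm loose in the cradle. 200 mm long with the bail. Can be gripped across its 44 mm width.
- terminal_loop (a point): Middle of the underside of the bail's cross bar, 121 mm above terminal_center along the terminal's z. The bail is a rigid loop of 6 mm steel wire in the terminal's yz plane; opening 36 mm wide (y), 48 mm high, from the case's top to this point. When hung, this point rests on hook_seat.
- cradle_b: The other cradle on a like pedestal, origin at the centre of its underside; it holds the hand radio (case like the terminal's but shorter, with a stub aerial and no bail), whose aerial ends 240 mm above the table. To be kept clear of.

How it is judged:
By the outcome, as a careful person would: the job done as asked, in the order asked, and still so for the second after the job is handed in, with the robot touching nothing.
It also fails if it takes over 67 s, if anything falls off the work surface, if the arm or the gripper's body presses on something with over 40 N, if the wrist force passes 120 N, or if a joint passes its speed limit or range.

## Robot

A 6-joint arm with a two-finger parallel gripper is mounted at the origin on the work surface. World frame = base frame: x ahead of the robot, y to its left, z up, the work surface at z = 0. Lengths are in mm, angles in degrees, forces in N, time in s.
With the tool pointing down it reaches from about 275 to 825 mm from the base axis. Payload 5.2 kg.
Tool frame: the origin (TCP) lies midway between the tips of the shut fingers; the grasp point (between the pads) lies 19 mm behind it (hold_point_z is the distance from the TCP to the grasp point, in mm); z points along the fingers, x is the direction in which the jaws open and shut, and the axes are right-handed (so a half turn about z gives the same grasp; the last joint's range is limited). The gripper opens to 93 mm and grips with 3 to 60 N. Pads are 15 mm wide; open, the fingers measure 128 mm over their backs; the gripper's body (75 mm by 188 mm) begins 65 mm behind the grasp point.
Start: joints at [-80.203, 14.817, 87.949, -0, 77.235, -11.62], TCP at [200.856, -512.017, 218.653] pointing down, gripper open.
Joint ranges: [-179.93, 179.93], [-52.35, 119.4], [10.71, 147.94], [-69.91, 249.91], [12.55, 155.21], [-178.61, 178.61]. Speed limits (degrees/s): [147.25, 147.25, 180, 180, 180, 180].

## Interface

Orientations are given as a 3x3 rotation matrix whose columns are the frame's x, y, z axes.
In Python, from workcell import * gives the robot as it stands.
- The arm moves only by the tool arm_command, never from a script. Its argument "rows" is a list of rows, each a list of 6 numbers: the shift along the tool's x, y, z in mm, then the turn, a rotation vector about the tool's x, y, z in rad. In form: [[dx, dy, dz, ax, ay, az], ...]. A call has exactly 5 rows; each row shifts and turns the pose as measured when the row begins, along the tool's axes as they then stand; what a row does not reach is not made up. A row lasts 1/8 s, in which the tool goes at most 62.5 mm and 10.7 degrees, less where a joint would pass 70% of its speed; a pose out of reach is approached as far as the arm can. A call with a gripper value outside its range is refused whole. "fingers" is the closure, from -1 (fully open) to 1 (shut), set as the call begins (left out, the last holds). The fingers move at their own pace and stop on an object; the grip force is fixed at half the most. Time passes only in rows, so rows that do not move let the fingers close, or fill a call up. It gives the time, the measured TCP pose, the force and the opening at its end, in the units of the state.
- read_state(): the state, without advancing time (a new reading comes with each control period).
- get_image(name): name is "scene" or "side" or "wrist"; returns a dict with "frame" (400x640x3 uint8, red, green, blue), "fx", "fy", "cx", "cy" (pixels), "R" (3x3) and "t" (3): a world point X has camera coordinates R X + t; the wrist camera has in their place "T_tool_cam" (4x4, takes a point from camera to tool coordinates, whose origin is the TCP and whose axes are the tool frame's). Camera axes: x right, y down, z forward; pixel columns grow to the right and rows downward; lengths in mm; the calibration is good to about 2 mm. A picture is of the moment at which its call begins: read the wrist's pose just before it. There is no depth.
- sign_off(): hands the job in, once; it reports no verdict.
The state is a dict: "time_s": time; "joints": joint angles; "qd": joint speeds; "joint_efforts": joint torques, N m; "tool_pos": TCP position; "eef_rot": TCP orientation; "contact_force": force on the tool from outside, world axes, zero at the start; "moment": the same for the moment, N m; "opening": finger opening in mm.
Only numpy, scipy, OpenCV 4.12 (cv2) and the standard library are available. Lean on these libraries where they do the work, as an engineer would, in place of code of your own. Each camera call takes 0.05 s, during which the arm holds its last target. There are 200 camera calls.

## Working session

There is one attempt and no reset: what is moved stays moved. The work goes in short steps, Python scripts to look and compute and a tool call to move; the robot and the scene stay as the last step left them, time stands still between calls to the robot, and variables do not carry over. Pictures are saved under pics/ and viewed, about 8 in all and at most 12, crops included, and the job is handed in when it is done.

Besides the shell and the picture viewer there is one more tool, called after ">>>" as name([rows], argument=value, ...), one row to a line, values as JSON. arm_command: Moves the arm, as the interface text tells. Its arguments: {"type":"object","properties":{"rows":{"type":"array"},"fingers":{"type":"number"}},"required":["rows"]}

```bash
mkdir -p pics; ls; python3 - <<'E'
from workcell import *
import cv2,numpy as np,json
s=read_state();print(s)
ims=[]
for n in("scene","side"):
    d=get_image(n);cv2.imwrite(f"pics/{n}0.png",d["frame"][...,::-1])
    np.savez(f"{n}0.npz",**d);print(n,d["fx"],d["cx"],d["cy"],np.round(d["R"],3).tolist(),np.round(d["t"],1), np.round(-np.array(d["R"]).T@d["t"]))
E
```

```text
pics
{'time_s': 0.0, 'joints': array([-8.02033333e+01,  1.48596126e+01,  8.80094202e+01, -1.57553745e-03,
        7.72356223e+01, -1.16184942e+01]), 'qd': array([ 0.0408476 , -0.00880806,  0.05283043, -0.07111304, -0.02209976,
       -0.07825102]), 'joint_efforts': array([ 2.75919292e-04, -4.37300777e+01, -2.83999515e+01,  7.21377251e-02,
        4.15254675e-02, -1.35936025e-04]), 'tool_pos': array([ 200.74569587, -511.47287693,  217.82601211]), 'eef_rot': array([[ 3.65128513e-01, -9.30957064e-01, -3.37223320e-04],
       [-9.30955396e-01, -3.65128509e-01,  1.79537594e-03],
       [-1.79454777e-03, -3.41603078e-04, -9.99998331e-01]]), 'contact_force': array([ 1.09247718, -0.30261136, -0.19410991]), 'moment': array([ 0.00847193,  0.00693451, -0.05433255]), 'opening': 92.72803138205582}
scene 491.5697799026904 328.34841009082123 205.22385714421802 [[-0.539, 0.842, 0.018], [0.467, 0.317, -0.826], [-0.701, -0.437, -0.564]] [ 252.2 -136.9 1649.7] [1356.  551.  812.]
side 444.73814182530435 324.7265167022623 206.30096383019608 [[-0.988, -0.151, -0.002], [-0.098, 0.648, -0.755], [0.116, -0.746, -0.656]] [ 551.9  161.  1234.7] [419. 900. 932.]
```

View pics/scene0.png

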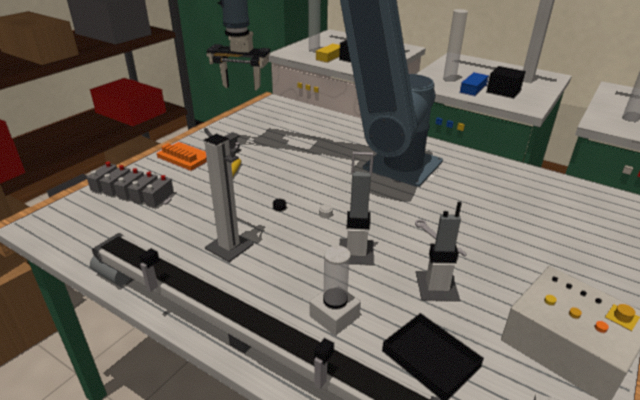

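View pics/side0.png

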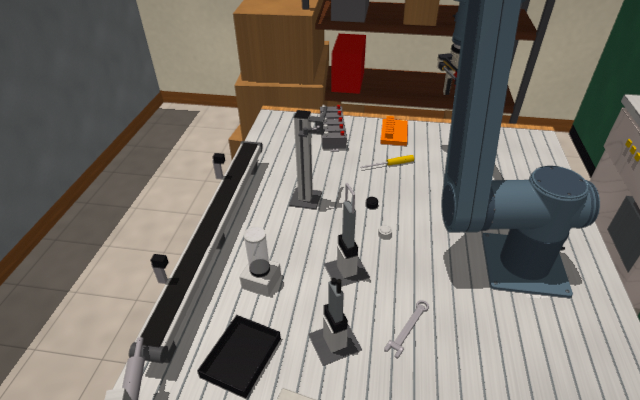

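The scene view shows the post (foot ~228,245; top ~217,140), the terminal with bail (~360,160) and the radio (~445,235). The side view shows the post top at ~(302,117), the terminal at ~(348,215) and the radio at ~(336,300). I'll enlarge both for corner pixels.

```bash
python3 - <<'E'
import cv2,numpy as np
a=cv2.imread("pics/scene0.png");b=cv2.imread("pics/side0.png")
def c(im,x,y,w,h,s):return cv2.resize(im[y:y+h,x:x+w],None,fx=s,fy=s,interpolation=cv2.INTER_CUBIC)
# left: scene post 190..270,120..260 ; scene terminal 335..395,145..265 
m=[c(a,195,120,65,145,4),c(a,330,145,70,145,4)]
n=[c(b,285,100,50,115,5),c(b,320,175,60,115,5)]
cv2.imwrite("pics/m1.png",np.hstack(m)); cv2.imwrite("pics/m2.png",np.hstack(n))
E
```

```text
(no output)
```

View pics/m1.png

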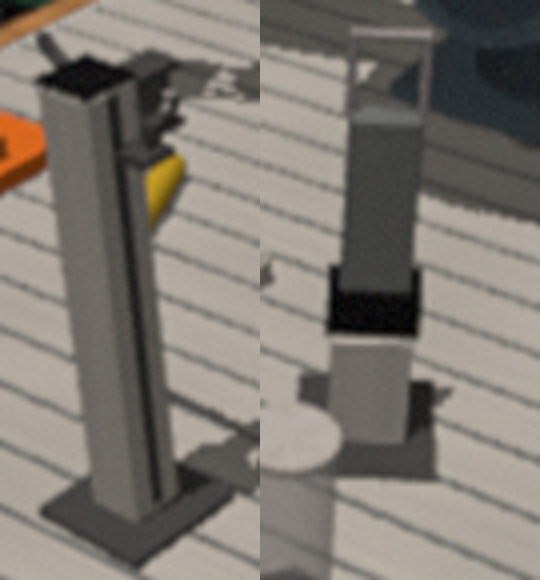

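View pics/m2.png

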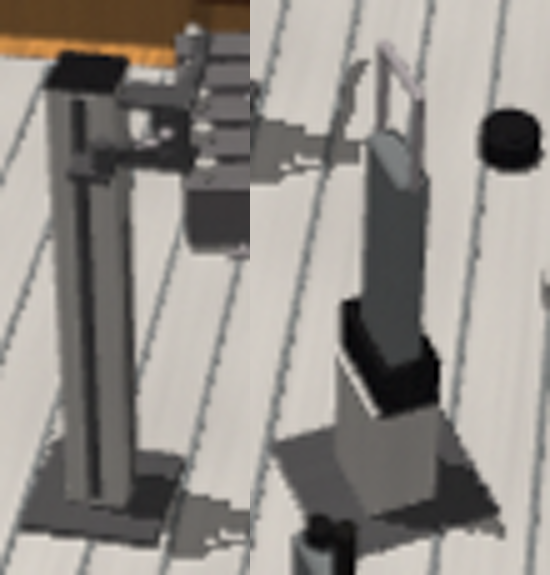

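The scene crop shows the post's top corners at (40,80), (87,58), (135,75), (100,98) and the bail bar from (350,32) to (435,32). The side crop shows the post top at (48,88)–(130,58), the rod's upturned tip near (190,40), and the bail bar from (380,45) to (420,100). So the arm is folded away from the side camera.

```bash
cat > h.py <<'E'
import numpy as np
C={n:dict(np.load(f"{n}0.npz")) for n in("scene","side")}
def ray(c,u):
    d=c["R"].T@np.array([(u[0]-c["cx"])/c["fx"],(u[1]-c["cy"])/c["fy"],1]);return -c["R"].T@c["t"],d/np.linalg.norm(d)
def plane(c,u,z):
    o,d=ray(c,u);return o+d*(z-o[2])/d[2]
def tri(u,v):
    o,d=ray(C["scene"],u);p,e=ray(C["side"],v)
    s=np.linalg.lstsq(np.c_[d,-e],p-o,rcond=None)[0];a,b=o+s[0]*d,p+s[1]*e
    return (a+b)/2,np.linalg.norm(a-b)
def proj(c,X):
    q=c["R"]@X+c["t"];return np.array([c["cx"]+c["fx"]*q[0]/q[2],c["cy"]+c["fy"]*q[1]/q[2]])
E
python3 - <<'E'
from h import *
np.set_printoptions(precision=1,suppress=True)
A=lambda x,y:(195+x/4-.4,120+y/4-.4); T=lambda x,y:(330+(x-260)/4-.4,145+y/4-.4)
S=lambda x,y:(285+x/5-.4,100+y/5-.4); U=lambda x,y:(320+(x-250)/5-.4,175+y/5-.4)
for n,f,z in (("scene top",[A(40,82),A(87,57),A(135,73),A(100,98)],312),("scene foot",[A(40,512),A(140,562),A(235,488)],8)):
    P=np.array([plane(C["scene"],u,z) for u in f]);print(n,P.mean(0),'\n',P)
for n,f,z in (("side top",[S(46,88),S(60,53),S(130,57),S(118,93)],312),("side foot",[S(20,527),S(155,540),S(187,458)],8),("ped foot",[U(273,440),U(365,552),U(500,512)],4)):
    P=np.array([plane(C["side"],u,z) for u in f]);print(n,P.mean(0),'\n',P)
print("bail", [tri(T(350,32),U(420,97)),tri(T(437,32),U(380,43))],tri(T(350,32),U(380,43)),tri(T(437,32),U(420,97)))
print("case top", [plane(C["scene"],T(347,122),236),plane(C["scene"],T(418,122),236)])
print("case top side", [plane(C["side"],u,236) for u in (U(372,138),U(395,132),U(423,178),U(408,190))])
print("tip",tri(A(45,42),S(190,35)))
# radio aerial
print("radio",tri((459,205),(340,282)),tri((446,215),(334,290)))
E
```

```text
scene top [ 652.6 -182.6  312. ] 
 [[ 672.7 -201.5  312. ]
 [ 635.  -201.9  312. ]
 [ 634.7 -166.   312. ]
 [ 668.2 -161.1  312. ]]
scene foot [ 667.  -172.3    8. ] 
 [[ 696.  -230.     8. ]
 [ 697.2 -144.2    8. ]
 [ 607.7 -142.8    8. ]]
side top [ 649.3 -184.5  312. ] 
 [[ 669.4 -164.1  312. ]
 [ 669.5 -203.9  312. ]
 [ 629.5 -205.2  312. ]
 [ 629.  -164.7  312. ]]
side foot [ 635.7 -168.8    8. ] 
 [[ 696.1 -140.5    8. ]
 [ 609.1 -140.9    8. ]
 [ 601.9 -225.1    8. ]]
ped foot [484.7 114.6   4. ] 
 [[547.6  80.1   4. ]
 [487.5 150.7   4. ]
 [419.  112.8   4. ]]
bail [(array([474.9,  69.9, 265. ]), np.float64(21.911975470314122)), (array([494. , 123.2, 310.9]), np.float64(19.784444622682862))] (array([496.3,  75.8, 286.8]), np.float64(0.9867087500088061)) (array([473.3, 118.3, 290.3]), np.float64(0.44434123548943644))
case top [array([507.1,  82.6, 236. ]), array([484.1, 116.2, 236. ])]
case top side [array([497.6,  86.3, 236. ]), array([487.1,  80.2, 236. ]), array([470.3, 111.6, 236. ]), array([476.4, 121.2, 236. ])]
tip (array([ 605.2, -267.4,  293. ]), np.float64(2.710180490348677))
radio (array([476.8, 328.8, 231.4]), np.float64(1.9130051505540662)) (array([488.1, 314.4, 198.1]), np.float64(14.096438547089228))
```

Measurements agree with the given sizes:
- **Post:** centre ≈ (651,-185), yaw ≈ 0, so the pivot is ≈ (603,-185,280). The rod is folded towards -y.
- **Terminal:** ≈ (484,97), yaw ≈ 29°. The bail bar measured z 288 against an expected 287.

I'll close the fingers and move behind the rod.

>>> arm_command([
  [0,0,-25,0,0,0],
  [-1,-48,-25,0,0,0],
  [-1,-48,-25,0,0,0],
  [-1,-48,-25,0,0,0],
  [-1,-48,-25,0,0,0],
], fingers=1)

```text
time_s: 0.72
tool_pos: [379.0, -436.5, 341.5]
eef_rot: [[0.358, -0.934, -0.004], [-0.934, -0.358, 0.011], [-0.012, -0.0, -1.0]]
contact_force: [-0.2, 0.5, -0.5]
opening: 47.8
```

>>> arm_command([
  [-1,-48,0,0,0,0],
  [-1,-48,0,0,0,0],
  [-1,-48,0,0,0,0],
  [-1,-48,0,0,0,0],
  [-1,-48,0,0,0,0],
])

```text
time_s: 1.35
tool_pos: [608.5, -342.5, 342.4]
eef_rot: [[0.357, -0.934, -0.004], [-0.934, -0.357, 0.009], [-0.01, 0.0, -1.0]]
contact_force: [-0.0, -0.5, 0.4]
opening: 1.0
```

>>> arm_command([
  [-24,-22,0,0,0,0],
  [-24,-22,0,0,0,0],
  [-25,-23,0,0,0,0],
  [0,0,0,0,0,0],
  [0,0,20,0,0,0],
])

```text
time_s: 1.98
tool_pos: [649.1, -245.1, 318.1]
eef_rot: [[0.362, -0.932, -0.008], [-0.932, -0.362, 0.012], [-0.015, 0.003, -1.0]]
contact_force: [-0.3, -1.2, -0.5]
opening: 0.1
```

>>> arm_command([
  [0,0,20,0,0,0],
  [0,0,20,0,0,0],
  [0,0,15,0,0,0],
  [0,0,5,0,0,0],
  [0,0,0,0,0,0],
])

```text
time_s: 2.6
tool_pos: [645.9, -248.4, 253.1]
eef_rot: [[0.359, -0.933, -0.013], [-0.933, -0.359, 0.013], [-0.017, 0.008, -1.0]]
contact_force: [0.0, 0.7, -1.0]
opening: 0.3
```

```bash
python3 - <<'E'
from workcell import *
import cv2,numpy as np
np.set_printoptions(precision=2,suppress=True)
s=read_state();print(s["joints"],s["tool_pos"],s["contact_force"])
a=get_image("scene")["frame"][100:270,180:330,::-1];b=get_image("side")["frame"][70:240,240,][...] if 0 else get_image("side")["frame"][70:240,240:390,::-1]
cv2.imwrite("pics/p5.png",cv2.resize(np.hstack([a,b]),(750,425),interpolation=cv2.INTER_CUBIC))
E
```

```text
[-30.38  29.66  61.14   0.25  90.24  38.59] [ 645.9  -248.38  253.12] [ 0.    0.73 -0.97]
```

View pics/p5.png

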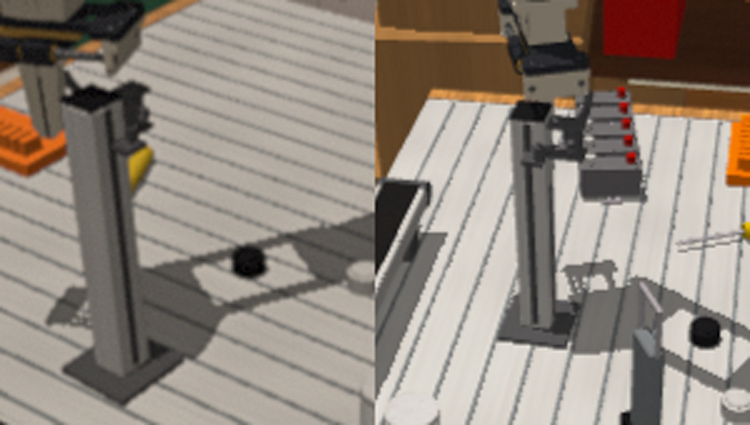

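The fingers stand behind the folded rod, clear of the post. Now the push towards -x.

>>> arm_command([
  [-5,11,0,0,0,0],
  [-5,11,0,0,0,0],
  [-5,11,0,0,0,0],
  [-5,11,0,0,0,0],
  [-5,11,0,0,0,0],
])

```text
time_s: 3.32
tool_pos: [587.3, -244.2, 256.9]
eef_rot: [[0.36, -0.933, 0.002], [-0.933, -0.36, 0.01], [-0.009, -0.005, -1.0]]
contact_force: [4.6, -0.0, -0.2]
opening: 0.3
```

>>> arm_command([
  [-5,11,0,0,0,0],
  [-5,11,0,0,0,0],
  [-5,11,0,0,0,0],
  [-5,11,0,0,0,0],
  [-5,11,0,0,0,0],
])

```text
time_s: 3.95
tool_pos: [521.5, -240.3, 257.9]
eef_rot: [[0.36, -0.933, 0.001], [-0.933, -0.36, 0.009], [-0.008, -0.005, -1.0]]
contact_force: [0.1, -0.6, -0.2]
opening: 0.6
```

Contact at 4.6 N, then zero, so it seems to have snapped. I'll back away in -y and up, then check.

>>> arm_command([
  [19,7,0,0,0,0],
  [19,7,0,0,0,0],
  [0,0,-30,0,0,0],
  [0,0,-40,0,0,0],
  [0,0,-40,0,0,0],
], fingers=-1)

```text
time_s: 4.58
tool_pos: [520.2, -288.5, 365.4]
eef_rot: [[0.357, -0.934, -0.005], [-0.934, -0.357, 0.013], [-0.014, 0.0, -1.0]]
contact_force: [-0.2, -1.4, 0.3]
opening: 46.3
```

```bash
python3 - <<'E'
from workcell import *
import cv2,numpy as np
np.set_printoptions(precision=2,suppress=True)
s=read_state();print(s["joints"],s["tool_pos"],s["contact_force"])
a=get_image("scene");b=get_image("side");np.savez("scene1.npz",**a);np.savez("side1.npz",**b)
cv2.imwrite("pics/p6.png",cv2.resize(np.hstack([a["frame"][100:220,180:280,::-1],b["frame"][70:190,270:370,::-1]]),(800,480),interpolation=cv2.INTER_CUBIC))
E
```

```text
[-39.99  17.25  64.68   0.4   98.8   29.16] [ 520.19 -288.51  365.42] [-0.23 -1.42  0.32]
```

View pics/p6.png

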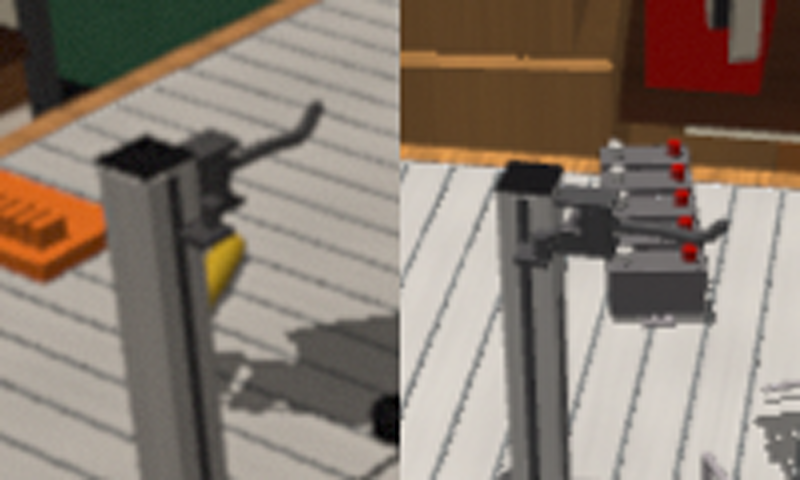

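The arm has snapped out; its tip is at scene ~(259,126) and side ~(352,126). Next I need a tip check and a helper that gives the moves in tool axes.

```bash
cat >> h.py <<'E'
from scipy.spatial.transform import Rotation as Ro
def rot(psi,al):
    p,a=np.radians([psi,al]);x=np.array([np.sin(p),-np.cos(p),0]);z=np.array([np.sin(a)*np.cos(p),np.sin(a)*np.sin(p),-np.cos(a)])
    return np.c_[x,np.cross(z,x),z]
def plan(p0,R0,p1,R1,n):
    w=Ro.from_matrix(R0.T@R1).as_rotvec();out=[]
    Rk=lambda k:R0@Ro.from_rotvec(w*k/n).as_matrix()
    for k in range(n):
        d=Rk(k).T@((p1-p0)/n);out.append([*np.round(d),*np.round(w/n,3)])
    return np.array(out)
E
python3 - <<'E'
from workcell import read_state
from h import *
np.set_printoptions(precision=3,suppress=True)
print("tip",tri((259.2,125.3),(351.4,126.1)),"dip",tri((254,135.2),(342.2,130.5)))
s=read_state()
R1=rot(29,50);g=np.array([484,97.5,170]);t=g+19*R1[:,2];pre=t-120*R1[:,2];print(t,pre)
via=np.array([400,-40,330])
print(plan(s["tool_pos"],s["eef_rot"],via,R1,10))
print("via->pre tool", R1.T@(pre-via))
E
```

```text
tip (array([ 510.032, -180.431,  289.639]), np.float64(2.4084150475950934)) dip (array([ 535.197, -177.56 ,  274.347]), np.float64(1.341533692677814))
[496.73  104.556 157.787] [416.33   59.99  234.922]
[[-28.      2.      4.      0.087  -0.006  -0.013]
 [-28.      2.      4.      0.087  -0.006  -0.013]
 [-28.      2.      4.      0.087  -0.006  -0.013]
 [-28.      2.      4.      0.087  -0.006  -0.013]
 [-28.      2.      4.      0.087  -0.006  -0.013]
 [-28.      2.      4.      0.087  -0.006  -0.013]
 [-28.      2.      4.      0.087  -0.006  -0.013]
 [-28.      2.      4.      0.087  -0.006  -0.013]
 [-28.      2.      4.      0.087  -0.006  -0.013]
 [-28.      2.      4.      0.087  -0.006  -0.013]]
via->pre tool [-79.536  32.494 109.191]
```

>>> arm_command([
  [-28,2,4,0.087,-0.006,-0.013],
  [-28,2,4,0.087,-0.006,-0.013],
  [-28,2,4,0.087,-0.006,-0.013],
  [-28,2,4,0.087,-0.006,-0.013],
  [-28,2,4,0.087,-0.006,-0.013],
], fingers=-1)

```text
time_s: 5.3
tool_pos: [463.6, -166.2, 345.3]
eef_rot: [[0.419, -0.821, 0.388], [-0.908, -0.369, 0.2], [-0.021, -0.436, -0.9]]
contact_force: [-0.9, 0.6, -0.2]
opening: 93.4
```

>>> arm_command([
  [-28,2,4,0.087,-0.006,-0.013],
  [-28,2,4,0.087,-0.006,-0.013],
  [-28,2,4,0.087,-0.006,-0.013],
  [-28,2,4,0.087,-0.006,-0.013],
  [-28,2,4,0.087,-0.006,-0.013],
])

```text
time_s: 5.92
tool_pos: [403.4, -39.7, 323.0]
eef_rot: [[0.477, -0.547, 0.688], [-0.879, -0.297, 0.374], [-0.0, -0.783, -0.622]]
contact_force: [0.3, -0.1, -0.0]
opening: 92.6
```

```bash
python3 - <<'E'
from workcell import read_state
from h import *
np.set_printoptions(precision=3,suppress=True)
s=read_state();print(s["joints"],s["tool_pos"],s["contact_force"],s["eef_rot"])
R1=rot(29,50);pre=np.array([416.3,60,234.9]);print(plan(s["tool_pos"],s["eef_rot"],pre,R1,5))
E
```

```text
[-77.926 -20.905 126.086  48.73   92.933 -22.037] [403.396 -39.685 322.977] [ 0.274 -0.091 -0.024] [[ 0.477 -0.547  0.688]
 [-0.879 -0.297  0.374]
 [-0.    -0.783 -0.622]]
[[-16.      6.     20.     -0.005  -0.001  -0.001]
 [-16.      6.     20.     -0.005  -0.001  -0.001]
 [-16.      6.     20.     -0.005  -0.001  -0.001]
 [-16.      6.     20.     -0.005  -0.001  -0.001]
 [-16.      6.     20.     -0.005  -0.001  -0.001]]
```

>>> arm_command([
  [-16,6,21,-0.005,0,0],
  [-16,6,21,-0.005,0,0],
  [-16,6,21,-0.005,0,0],
  [-16,6,21,-0.005,0,0],
  [-16,6,21,-0.005,0,0],
])

```text
time_s: 6.55
tool_pos: [421.2, 54.4, 228.6]
eef_rot: [[0.46, -0.572, 0.679], [-0.888, -0.296, 0.352], [-0.0, -0.765, -0.644]]
contact_force: [1.2, 0.2, -0.0]
opening: 92.9
```

```bash
python3 - <<'E'
from workcell import *
from h import *
import cv2
np.set_printoptions(precision=3,suppress=True)
s=read_state();print(s["joints"],s["tool_pos"],s["contact_force"],s["eef_rot"])
w=get_image("wrist");np.savez("wrist1.npz",**w,p=s["tool_pos"],Rt=s["eef_rot"]);cv2.imwrite("pics/w7.png",w["frame"][...,::-1])
print(w["T_tool_cam"],w["fx"])
E
```

```text
[-59.708 -21.51  139.664  54.29   70.231 -20.651] [421.192  54.402 228.635] [ 1.196  0.193 -0.02 ] [[ 0.46  -0.572  0.679]
 [-0.888 -0.296  0.352]
 [-0.    -0.765 -0.644]]
[[   1.      -0.      -0.001    1.044]
 [   0.       0.96     0.28   -78.638]
 [   0.001   -0.28     0.96  -165.786]
 [   0.       0.       0.       1.   ]] 305.76972437081383
```

View pics/w7.png

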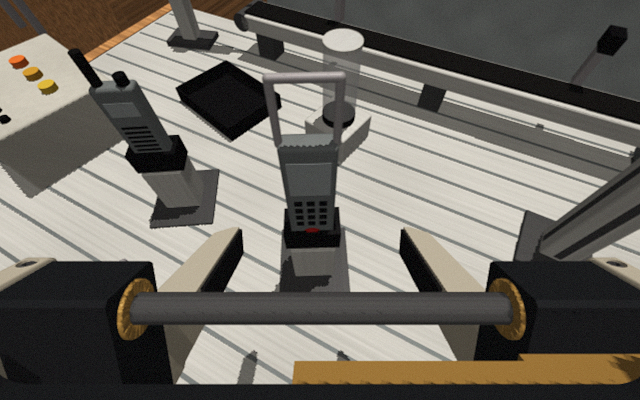

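The wrist view shows the terminal facing the gripper, with the bail bar from (264,77) to (345,76) and the case between x≈280 and 338. The radio is well to the left. I'll cast the bail onto its known height.

```bash
cat >> h.py <<'E'
def wray(w,u):
    T=w["T_tool_cam"];d=w["Rt"]@T[:3,:3]@np.array([(u[0]-w["cx"])/w["fx"],(u[1]-w["cy"])/w["fy"],1]);return w["Rt"]@T[:3,3]+w["p"],d
def wplane(w,u,z):
    o,d=wray(w,u);return o+d*(z-o[2])/d[2]
E
python3 - <<'E'
from h import *
np.set_printoptions(precision=1,suppress=True)
w=dict(np.load("wrist1.npz"))
a,b=wplane(w,(266,77),287),wplane(w,(343.5,76),287);print(a,b,(a+b)/2,np.linalg.norm(a-b),np.degrees(np.arctan2(*(a-b)[1::-1]))-90)
# case front-top edge corners at z 236 (front face), pocket rim front corners z117
for u,v,z in (((279,149),(337,149),236),((285,209),(340,209),117)):
    a,b=wplane(w,u,z),wplane(w,v,z);print(z,a,b,(a+b)/2,np.linalg.norm(a-b),np.degrees(np.arctan2(*(a-b)[1::-1]))-90)
E
```

```text
[474.5 116.4 287. ] [495.7  77.4 287. ] [485.1  96.9 287. ] 44.31578957771909 28.49579927543725
236 [467.6 110.3 236. ] [486.1  74.5 236. ] [476.9  92.4 236. ] 40.2424304852776 27.333247786965956
117 [483.3 128.6 117. ] [510.   76.9 117. ] [496.7 102.7 117. ] 58.20174818114915 27.350579407395543
```

>>> arm_command([
  [-4,-2,10,0,0,0],
  [-4,-2,12,0,0,0],
  [0,0,14,0,0,0],
  [0,0,14,0,0,0],
  [0,0,10,0,0,0],
])

```text
time_s: 7.22
tool_pos: [461.6, 83.0, 189.8]
eef_rot: [[0.458, -0.575, 0.678], [-0.889, -0.295, 0.351], [-0.002, -0.763, -0.646]]
contact_force: [-0.3, -0.6, -0.5]
opening: 92.8
```

```bash
python3 - <<'E'
from workcell import *
from h import *
np.set_printoptions(precision=3,suppress=True)
s=read_state();print(s["joints"],s["tool_pos"],s["contact_force"])
R1=rot(28,50);t=np.array([484.8,96.8,170])+19*R1[:,2];print(t,plan(s["tool_pos"],s["eef_rot"],t,R1,1))
E
```

```text
[-42.696 -10.792 140.769  65.412  52.086 -23.895] [461.594  82.961 189.771] [-0.341 -0.62  -0.492]
[497.651 103.633 157.787] [[-2.    -2.    52.     0.005 -0.008 -0.01 ]]
```

>>> arm_command([
  [-2,-2,12,0.005,-0.008,-0.01],
  [0,0,13,0,0,0],
  [0,0,12,0,0,0],
  [0,0,10,0,0,0],
  [0,0,3,0,0,0],
])

```text
time_s: 7.85
tool_pos: [500.0, 97.8, 157.8]
eef_rot: [[0.467, -0.568, 0.678], [-0.884, -0.302, 0.356], [0.002, -0.765, -0.643]]
contact_force: [-0.7, -1.2, 0.0]
opening: 93.1
```

```bash
python3 - <<'E'
from workcell import *
from h import *
import cv2
np.set_printoptions(precision=3,suppress=True)
s=read_state();print(s["joints"],s["tool_pos"],s["contact_force"])
R1=rot(28,50);t=np.array([484.8,96.8,170])+19*R1[:,2];print(t,plan(s["tool_pos"],s["eef_rot"],t,R1,1))
w=get_image("wrist");cv2.imwrite("pics/w8.png",w["frame"][...,::-1])
E
```

```text
[-33.346  -0.415 139.741  78.324  43.161 -33.661] [500.021  97.802 157.778] [-0.698 -1.193  0.024]
[497.651 103.633 157.787] [[-6.    -0.     0.     0.001 -0.004 -0.001]]
```

View pics/w8.png

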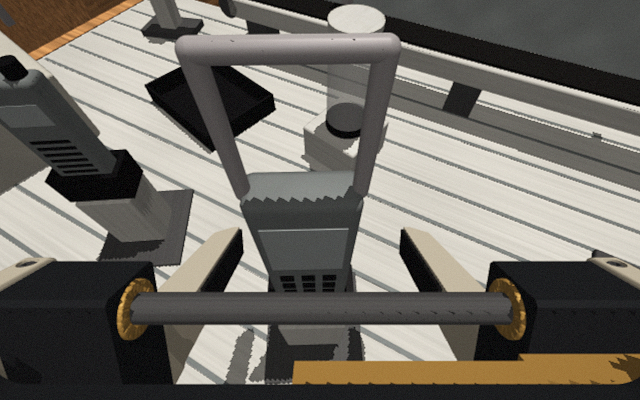

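The case is between the pads, a little left of centre (~313 against 321). I'll shift it by -5 mm and close.

>>> arm_command([
  [-3,0,0,0,0,0],
  [-2,0,0,0,0,0],
  [0,0,0,0,0,0],
  [0,0,0,0,0,0],
  [0,0,0,0,0,0],
])

```text
time_s: 8.52
tool_pos: [497.8, 101.4, 158.7]
eef_rot: [[0.466, -0.567, 0.679], [-0.885, -0.302, 0.354], [0.004, -0.766, -0.643]]
contact_force: [-0.3, 0.1, 0.2]
opening: 93.4
```

>>> arm_command([
  [0,0,0,0,0,0],
  [0,0,0,0,0,0],
  [0,0,0,0,0,0],
  [0,0,0,0,0,0],
  [0,0,0,0,0,0],
], fingers=1)

```text
time_s: 9.15
tool_pos: [497.7, 101.6, 158.8]
eef_rot: [[0.466, -0.567, 0.679], [-0.885, -0.302, 0.355], [0.004, -0.766, -0.643]]
contact_force: [-0.5, 1.2, 1.0]
opening: 47.6
```

>>> arm_command([
  [0,0,0,0,0,0],
  [0,0,0,0,0,0],
  [0,0,0,0,0,0],
  [0,0,0,0,0,0],
  [0,0,0,0,0,0],
])

```text
time_s: 9.78
tool_pos: [497.7, 101.6, 158.7]
eef_rot: [[0.466, -0.567, 0.679], [-0.885, -0.302, 0.355], [0.004, -0.766, -0.643]]
contact_force: [0.8, 0.1, 0.1]
opening: 44.1
```

```bash
python3 - <<'E'
from workcell import *
from h import *
np.set_printoptions(precision=3,suppress=True)
s=read_state();print(s["joints"],s["tool_pos"],s["contact_force"],s["opening"])
t=s["tool_pos"]+[0,0,40.];print(plan(s["tool_pos"],s["eef_rot"],t,s["eef_rot"],2))
E
```

```text
[-32.849  -0.924 140.087  78.609  42.838 -33.496] [497.668 101.62  158.698] [0.803 0.136 0.131] 44.14200828384882
[[  0. -15. -13.   0.   0.   0.]
 [  0. -15. -13.   0.   0.   0.]]
```

Gripped at 44.1 mm. Now lifting.

>>> arm_command([
  [0,-6,-5,0,0,0],
  [0,-6,-5,0,0,0],
  [0,-6,-5,0,0,0],
  [0,-6,-5,0,0,0],
  [0,-6,-5,0,0,0],
])

```text
time_s: 10.4
tool_pos: [495.1, 102.1, 195.0]
eef_rot: [[0.466, -0.574, 0.674], [-0.885, -0.302, 0.355], [-0.0, -0.761, -0.648]]
contact_force: [0.3, 0.7, -3.3]
opening: 44.1
```

>>> arm_command([
  [0,-9,-8,0,0,0],
  [0,-9,-8,0,0,0],
  [0,-9,-8,0,0,0],
  [0,-9,-8,0,0,0],
  [0,-9,-8,0,0,0],
])

```text
time_s: 11.02
tool_pos: [490.9, 102.4, 252.7]
eef_rot: [[0.466, -0.58, 0.668], [-0.885, -0.302, 0.355], [-0.005, -0.756, -0.654]]
contact_force: [0.4, -0.2, -2.5]
opening: 44.4
```

```bash
python3 - <<'E'
from workcell import *
from h import *
np.set_printoptions(precision=3,suppress=True)
s=read_state();print(s["joints"],s["tool_pos"],s["contact_force"],s["opening"])
E
```

```text
[-33.096 -14.158 131.206  57.851  51.469  -4.239] [490.854 102.353 252.656] [ 0.367 -0.169 -2.461] 44.42043112042725
```

Held and clear of the cradle (about 2.5 N of weight). Planning the stage pose in front of the hook tip: bail underside 310, yaw 0.

```bash
python3 - <<'E'
from workcell import *
from h import *
np.set_printoptions(precision=3,suppress=True)
s=read_state()
print(plan(s["tool_pos"],s["eef_rot"],np.array([476,-185,190.]),rot(0,50),15))
E
```

```text
[[17.    10.    -5.     0.001  0.025  0.021]
 [17.     9.    -4.     0.001  0.025  0.021]
 [17.     9.    -4.     0.001  0.025  0.021]
 [17.     8.    -4.     0.001  0.025  0.021]
 [18.     8.    -3.     0.001  0.025  0.021]
 [18.     8.    -3.     0.001  0.025  0.021]
 [18.     7.    -2.     0.001  0.025  0.021]
 [18.     7.    -2.     0.001  0.025  0.021]
 [18.     7.    -1.     0.001  0.025  0.021]
 [19.     6.    -1.     0.001  0.025  0.021]
 [19.     6.    -0.     0.001  0.025  0.021]
 [19.     5.     0.     0.001  0.025  0.021]
 [19.     5.     1.     0.001  0.025  0.021]
 [19.     5.     1.     0.001  0.025  0.021]
 [19.     4.     1.     0.001  0.025  0.021]]
```

>>> arm_command([
  [17,10,-5,0.001,0.025,0.021],
  [17,9,-4,0.001,0.025,0.021],
  [17,9,-4,0.001,0.025,0.021],
  [17,8,-4,0.001,0.025,0.021],
  [18,8,-3,0.001,0.025,0.021],
])

```text
time_s: 11.65
tool_pos: [483.3, 5.3, 229.5]
eef_rot: [[0.315, -0.621, 0.717], [-0.949, -0.204, 0.24], [-0.003, -0.757, -0.654]]
contact_force: [0.1, 0.6, -2.1]
opening: 43.9
```

>>> arm_command([
  [18,8,-3,0.001,0.025,0.021],
  [18,7,-2,0.001,0.025,0.021],
  [18,7,-2,0.001,0.025,0.021],
  [18,7,-1,0.001,0.025,0.021],
  [19,6,-1,0.001,0.025,0.021],
])

```text
time_s: 12.28
tool_pos: [474.5, -92.3, 204.5]
eef_rot: [[0.152, -0.648, 0.747], [-0.988, -0.097, 0.116], [-0.003, -0.756, -0.655]]
contact_force: [-0.1, -0.0, -2.0]
opening: 44.2
```

```bash
python3 - <<'E'
from workcell import *
from h import *
np.set_printoptions(precision=3,suppress=True)
s=read_state();print(s["joints"],s["tool_pos"])
print(plan(s["tool_pos"],s["eef_rot"],np.array([476,-185,190.]),rot(0,50),5))
E
```

```text
[-61.219  -9.654 136.539  62.544  53.205 -19.874] [474.534 -92.282 204.531]
[[18.     4.    -0.     0.003  0.024  0.019]
 [18.     3.     0.     0.003  0.024  0.019]
 [18.     3.     1.     0.003  0.024  0.019]
 [19.     3.     1.     0.003  0.024  0.019]
 [19.     2.     2.     0.003  0.024  0.019]]
```

>>> arm_command([
  [18,4,0,0.003,0.024,0.019],
  [18,3,0,0.003,0.024,0.019],
  [18,3,1,0.003,0.024,0.019],
  [17,3,1,0.003,0.024,0.019],
  [15,2,2,0.003,0.024,0.019],
])

```text
time_s: 12.9
tool_pos: [475.0, -183.8, 188.8]
eef_rot: [[-0.011, -0.644, 0.765], [-1.0, 0.005, -0.01], [0.002, -0.765, -0.644]]
contact_force: [0.0, 0.3, -3.1]
opening: 43.5
```

>>> arm_command([
  [0,0,0,0,0,0],
  [0,0,0,0,0,0],
  [0,0,0,0,0,0],
  [0,0,0,0,0,0],
  [0,0,0,0,0,0],
])

```text
time_s: 13.52
tool_pos: [475.1, -183.2, 188.6]
eef_rot: [[-0.01, -0.644, 0.765], [-1.0, 0.005, -0.009], [0.001, -0.765, -0.644]]
contact_force: [-0.1, -0.3, -3.2]
opening: 44.0
```

```bash
python3 - <<'E'
from workcell import *
from h import *
import cv2
np.set_printoptions(precision=3,suppress=True)
s=read_state();print(s["joints"],s["tool_pos"],s["eef_rot"],s["contact_force"])
w=get_image("wrist");np.savez("wrist2.npz",**w,p=s["tool_pos"],Rt=s["eef_rot"]);b=get_image("side");np.savez("side2.npz",**b);a=get_image("scene");np.savez("scene2.npz",**a)
f=lambda im:cv2.resize(im[...,::-1],None,fx=3.2,fy=3.2,interpolation=cv2.INTER_CUBIC)
A=f(a["frame"][90:200,190:310]);B=f(b["frame"][70:180,270:390])
W=cv2.resize(w["frame"][:250,140:590,::-1],(416,231));W=np.pad(W,((0,0),(0,384-416 if 0 else 0),(0,0)))
cv2.imwrite("pics/p9.png",np.vstack([np.hstack([A,B]),np.pad(W,((0,0),(0,A.shape[1]*2-416),(0,0)))]))
E
```

```text
[-67.508  -3.753 135.841  68.548  49.106 -25.574] [ 475.115 -183.161  188.568] [[-0.01  -0.644  0.765]
 [-1.     0.005 -0.009]
 [ 0.001 -0.765 -0.644]] [-0.068 -0.335 -3.214]
```

View pics/p9.png

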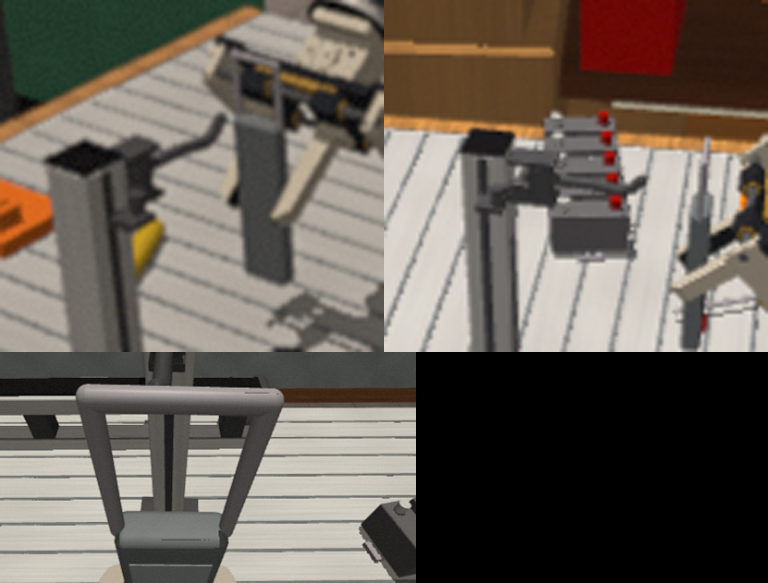

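The terminal hangs upright in the gripper in front of the hook. Mosaic pixels: hook tip at scene (220,120) and side (642,181); bail bar at scene (235,50)–(278,65) and side (707,140). I'll measure the two relative to each other with the same cameras.

```bash
python3 - <<'E'
from h import *
np.set_printoptions(precision=1,suppress=True)
a=lambda x,y:(190+x/3.2-.35,90+y/3.2-.35); b=lambda x,y:(270+(x-384)/3.2-.35,70+y/3.2-.35)
print("tip",tri(a(219,118),b(643,181)))
print("bail mid top",tri(a(257,57),b(707,140)), proj(C["scene"],np.array([461.6,-181.5,317])),proj(C["side"],np.array([461.6,-181.5,317])),a(257,57),b(707,140))
w=dict(np.load("wrist2.npz"))
for z in (305,311,317,323):
    l,r=wplane(w,(235,49),z),wplane(w,(437.6,54),z);print(z,l,r,(l+r)/2,np.linalg.norm(l-r))
E
```

```text
tip (array([ 512.5, -182.4,  287.3]), np.float64(1.3657225875479784))
bail mid top (array([ 460.3, -186.9,  323.3]), np.float64(9.152189046699773)) [270.8 108.7] [369.5 118.1] (269.9625, 107.4625) (370.5875, 113.4)
305 [ 483.2 -158.7  305. ] [ 480.2 -216.8  305. ] [ 481.7 -187.8  305. ] 58.094206372281924
311 [ 473.2 -161.6  311. ] [ 470.6 -212.7  311. ] [ 471.9 -187.2  311. ] 51.19055500329811
317 [ 463.3 -164.4  317. ] [ 461.  -208.7  317. ] [ 462.1 -186.6  317. ] 44.28690363431426
323 [ 453.3 -167.3  323. ] [ 451.4 -204.6  323. ] [ 452.3 -186.   323. ] 37.38325226533045
```

>>> arm_command([
  [0,-4,5.5,0,0,0],
  [0,-4,5.5,0,0,0],
  [0,-4,5.5,0,0,0],
  [0,-4,5.5,0,0,0],
  [0,-4,5.5,0,0,0],
])

```text
time_s: 14.3
tool_pos: [511.4, -183.9, 186.0]
eef_rot: [[-0.011, -0.644, 0.765], [-1.0, 0.006, -0.009], [0.001, -0.765, -0.644]]
contact_force: [0.5, -0.7, -2.6]
opening: 44.0
```

```bash
python3 - <<'E'
from workcell import *
from h import *
np.set_printoptions(precision=2,suppress=True)
s=read_state();print(s["joints"],s["tool_pos"],s["contact_force"])
print(plan(s["tool_pos"],s["eef_rot"],np.array([544.5,-185,185.]),rot(0,50),6))
E
```

```text
[-60.27   0.01 132.87  72.48  43.79 -24.12] [ 511.4  -183.87  185.99] [ 0.48 -0.7  -2.59]
[[ 0. -3.  4.  0. -0. -0.]
 [ 0. -3.  4.  0. -0. -0.]
 [ 0. -3.  4.  0. -0. -0.]
 [ 0. -3.  4.  0. -0. -0.]
 [ 0. -3.  4.  0. -0. -0.]
 [ 0. -3.  4.  0. -0. -0.]]
```

>>> arm_command([
  [0,-4,5,0,0,0],
  [0,-4,5,0,0,0],
  [0,-4,5,0,0,0],
  [0,-4,5,0,0,0],
  [0,-4,5,0,0,0],
])

```text
time_s: 14.92
tool_pos: [545.8, -184.0, 184.9]
eef_rot: [[-0.01, -0.644, 0.765], [-1.0, 0.006, -0.008], [0.001, -0.765, -0.644]]
contact_force: [0.4, -0.2, -3.0]
opening: 44.1
```

```bash
python3 - <<'E'
from workcell import *
from h import *
import cv2
np.set_printoptions(precision=2,suppress=True)
s=read_state();print(s["joints"],s["tool_pos"],s["contact_force"],s["eef_rot"])
w=get_image("wrist");b=get_image("side");a=get_image("scene")
f=lambda im:cv2.resize(im[...,::-1],None,fx=3.2,fy=3.2,interpolation=cv2.INTER_CUBIC)
A=f(a["frame"][90:200,190:310]);B=f(b["frame"][70:180,270:390])
W=cv2.resize(w["frame"][:250,140:590,::-1],(416,231))
cv2.imwrite("pics/p10.png",np.vstack([np.hstack([A,B]),np.pad(W,((0,0),(0,A.shape[1]*2-416),(0,0)))]))
E
```

```text
[-54.49   3.25 129.66  75.09  39.75 -22.36] [ 545.84 -183.96  184.95] [ 0.44 -0.19 -2.96] [[-0.01 -0.64  0.77]
 [-1.    0.01 -0.01]
 [ 0.   -0.77 -0.64]]
```

View pics/p10.png

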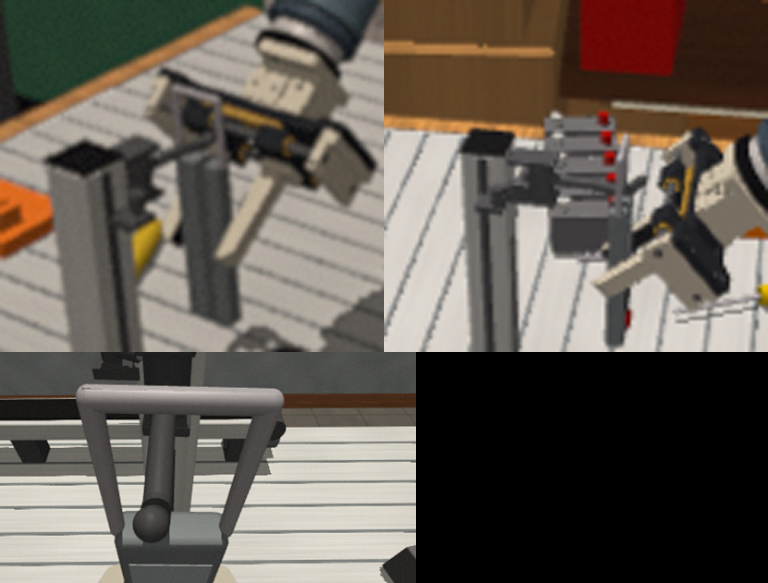

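The rod passes through the bail, about 5 mm to the +y side of its middle. I'll shift by 4 mm and lower.

>>> arm_command([
  [-4,0,0,0,0,0],
  [0,3,2.6,0,0,0],
  [0,3,2.6,0,0,0],
  [0,3,2.6,0,0,0],
  [0,3,2.6,0,0,0],
])

```text
time_s: 15.7
tool_pos: [545.4, -179.7, 168.0]
eef_rot: [[-0.011, -0.644, 0.765], [-1.0, 0.006, -0.009], [0.001, -0.765, -0.644]]
contact_force: [-0.0, -0.8, -2.9]
opening: 43.7
```

>>> arm_command([
  [0,1.5,1.3,0,0,0],
  [0,1.5,1.3,0,0,0],
  [0,0,0,0,0,0],
  [0,0,0,0,0,0],
  [0,0,0,0,0,0],
])

```text
time_s: 16.32
tool_pos: [545.4, -179.8, 163.4]
eef_rot: [[-0.011, -0.644, 0.765], [-1.0, 0.007, -0.009], [0.001, -0.765, -0.644]]
contact_force: [-0.5, 0.2, -2.9]
opening: 44.0
```

>>> arm_command([
  [0,0.8,0.6,0,0,0],
  [0,0.8,0.6,0,0,0],
  [0,0.8,0.6,0,0,0],
  [0,0,0,0,0,0],
  [0,0,0,0,0,0],
])

```text
time_s: 16.95
tool_pos: [545.3, -179.9, 160.3]
eef_rot: [[-0.011, -0.644, 0.765], [-1.0, 0.006, -0.009], [0.001, -0.765, -0.644]]
contact_force: [0.0, 0.9, -2.7]
opening: 43.9
```

>>> arm_command([
  [0,0.8,0.6,0,0,0],
  [0,0,0,0,0,0],
  [0,0.8,0.6,0,0,0],
  [0,0,0,0,0,0],
  [0,0,0,0,0,0],
])

```text
time_s: 17.58
tool_pos: [545.2, -179.9, 158.2]
eef_rot: [[-0.011, -0.644, 0.765], [-1.0, 0.006, -0.009], [0.001, -0.765, -0.644]]
contact_force: [0.5, -0.9, -2.7]
opening: 44.5
```

>>> arm_command([
  [0,0.8,0.6,0,0,0],
  [0,0,0,0,0,0],
  [0,0,0,0,0,0],
  [0,0,0,0,0,0],
  [0,0,0,0,0,0],
])

```text
time_s: 18.2
tool_pos: [545.2, -179.9, 157.2]
eef_rot: [[-0.011, -0.644, 0.765], [-1.0, 0.006, -0.009], [0.001, -0.765, -0.644]]
contact_force: [-0.4, 0.1, -2.8]
opening: 43.8
```

>>> arm_command([
  [0,0.8,0.6,0,0,0],
  [0,0,0,0,0,0],
  [0,0,0,0,0,0],
  [0,0,0,0,0,0],
  [0,0,0,0,0,0],
])

```text
time_s: 18.82
tool_pos: [545.2, -180.0, 156.3]
eef_rot: [[-0.011, -0.644, 0.765], [-1.0, 0.006, -0.009], [0.001, -0.765, -0.644]]
contact_force: [-0.8, 0.2, -1.8]
opening: 44.0
```

Contact is beginning. From here I take half-millimetre steps.

>>> arm_command([
  [0,0.4,0.3,0,0,0],
  [0,0,0,0,0,0],
  [0,0,0,0,0,0],
  [0,0,0,0,0,0],
  [0,0,0,0,0,0],
])

```text
time_s: 19.45
tool_pos: [545.4, -180.1, 156.1]
eef_rot: [[-0.011, -0.643, 0.765], [-1.0, 0.006, -0.009], [0.001, -0.765, -0.643]]
contact_force: [-0.2, 0.6, -1.4]
opening: 44.1
```

>>> arm_command([
  [0,0.4,0.3,0,0,0],
  [0,0,0,0,0,0],
  [0,0,0,0,0,0],
  [0,0,0,0,0,0],
  [0,0,0,0,0,0],
])

```text
time_s: 20.08
tool_pos: [545.6, -180.2, 156.0]
eef_rot: [[-0.011, -0.643, 0.766], [-1.0, 0.006, -0.009], [0.002, -0.766, -0.643]]
contact_force: [-0.3, -0.1, -0.6]
opening: 44.3
```

>>> arm_command([
  [0,0,0,0,0,0],
  [0,0,0,0,0,0],
  [0,0.8,0.6,0,0,0],
  [0,0.8,0.6,0,0,0],
  [0,0.8,0.6,0,0,0],
])

```text
time_s: 20.7
tool_pos: [546.9, -180.9, 155.2]
eef_rot: [[-0.01, -0.639, 0.769], [-1.0, 0.004, -0.01], [0.003, -0.769, -0.639]]
contact_force: [-0.1, -0.2, 4.8]
opening: 43.9
```

>>> arm_command([
  [0,0.6,0.5,0,0,0],
  [0,0.2,0.1,0,0,0],
  [0,0,0,0,0,0],
  [0,0,0,0,0,0],
  [0,0,0,0,0,0],
])

```text
time_s: 21.32
tool_pos: [547.6, -181.2, 155.2]
eef_rot: [[-0.01, -0.638, 0.77], [-1.0, 0.003, -0.01], [0.004, -0.77, -0.638]]
contact_force: [0.0, 0.3, 3.8]
opening: 44.1
```

```bash
python3 - <<'E'
from workcell import *
from h import *
np.set_printoptions(precision=2,suppress=True)
for i in range(3):
    s=read_state();print(s["time_s"],s["tool_pos"],s["contact_force"],s["opening"]);get_image("side")
E
```

```text
21.325 [ 547.6  -181.19  155.16] [0.05 0.32 3.82] 44.069001326491595
21.375 [ 547.6  -181.18  155.17] [-1.39 -0.22  3.12] 43.835939114507205
21.425 [ 547.59 -181.22  155.14] [-0.42  0.07  3.46] 43.93790905647132
```

>>> arm_command([
  [0,0,0,0,0,0],
  [0,0.4,0.3,0,0,0],
  [0,0.6,0.5,0,0,0],
  [0,0.6,0.5,0,0,0],
  [0,0.6,0.5,0,0,0],
])

```text
time_s: 22.1
tool_pos: [549.4, -181.9, 155.1]
eef_rot: [[-0.009, -0.633, 0.774], [-1.0, 0.002, -0.01], [0.005, -0.774, -0.633]]
contact_force: [-2.0, 0.6, 7.8]
opening: 44.1
```

```bash
python3 - <<'E'
from workcell import *
from h import *
np.set_printoptions(precision=2,suppress=True)
for i in range(4):
    s=read_state();print(s["time_s"],s["tool_pos"],s["contact_force"],s["opening"]);get_image("side")
E
```

```text
22.1 [ 549.36 -181.85  155.09] [-2.01  0.63  7.76] 44.05270279938429
22.15 [ 549.36 -181.84  155.07] [-1.36  0.64  6.88] 43.897619416386036
22.2 [ 549.34 -181.81  155.05] [-0.26  0.76  6.05] 43.852529025313814
22.25 [ 549.34 -181.83  155.07] [-0.9   0.98  7.45] 43.9552226547293
```

A steady pull of about 7 N is held, with no travel at z 155. Now I ease the tension before release.

>>> arm_command([
  [0,0,-1.2,-0.005,0,0],
  [0,0,-1.2,-0.005,0,0],
  [0,0,0,0,0,0],
  [0,0,0,0,0,0],
  [0,0,0,0,0,0],
])

```text
time_s: 22.92
tool_pos: [546.4, -181.6, 155.1]
eef_rot: [[-0.01, -0.644, 0.765], [-1.0, 0.003, -0.01], [0.004, -0.765, -0.644]]
contact_force: [0.5, 0.1, 1.4]
opening: 44.0
```

```bash
python3 - <<'E'
from workcell import *
from h import *
np.set_printoptions(precision=3,suppress=True)
s=read_state();print(s["time_s"],s["tool_pos"],s["contact_force"],s["eef_rot"][:,2])
E
```

```text
22.925 [ 546.43  -181.571  155.1  ] [0.495 0.093 1.432] [ 0.765 -0.01  -0.644]
```

>>> arm_command([
  [0,-0.3,-0.3,0,0,0],
  [0,0,0,0,0,0],
  [0,0,0,0,0,0],
  [0,0,0,0,0,0],
  [0,0,0,0,0,0],
])

```text
time_s: 23.55
tool_pos: [546.2, -181.5, 155.1]
eef_rot: [[-0.01, -0.644, 0.765], [-1.0, 0.003, -0.01], [0.004, -0.765, -0.644]]
contact_force: [0.0, 0.4, 0.5]
opening: 44.2
```

>>> arm_command([
  [0,0,0,0,0,0],
  [0,0,0,0,0,0],
  [0,0,0,0,0,0],
  [0,0,0,0,0,0],
  [0,0,0,0,0,0],
], fingers=-0.1)

```text
time_s: 24.18
tool_pos: [545.9, -181.4, 154.7]
eef_rot: [[-0.01, -0.645, 0.764], [-1.0, 0.004, -0.01], [0.004, -0.764, -0.645]]
contact_force: [-0.4, 0.3, 0.2]
opening: 51.5
```

```bash
python3 - <<'E'
from workcell import *
from h import *
import cv2
np.set_printoptions(precision=2,suppress=True)
s=read_state();print(s["joints"],s["tool_pos"],s["contact_force"],s["opening"])
w=get_image("wrist");b=get_image("side");a=get_image("scene")
f=lambda im:cv2.resize(im[...,::-1],None,fx=3,fy=3,interpolation=cv2.INTER_CUBIC)
A=f(a["frame"][90:210,190:310]);B=f(b["frame"][70:190,270:390])
W=cv2.resize(w["frame"][:,100:560,::-1],(270,235))
cv2.imwrite("pics/p11.png",np.vstack([np.hstack([A,B]),np.pad(W,((0,0),(0,450),(0,0)))]))
E
```

```text
[-54.08   7.03 131.94  82.69  38.17 -31.88] [ 545.87 -181.41  154.73] [-0.36  0.33  0.17] 51.453388763050505
```

View pics/p11.png

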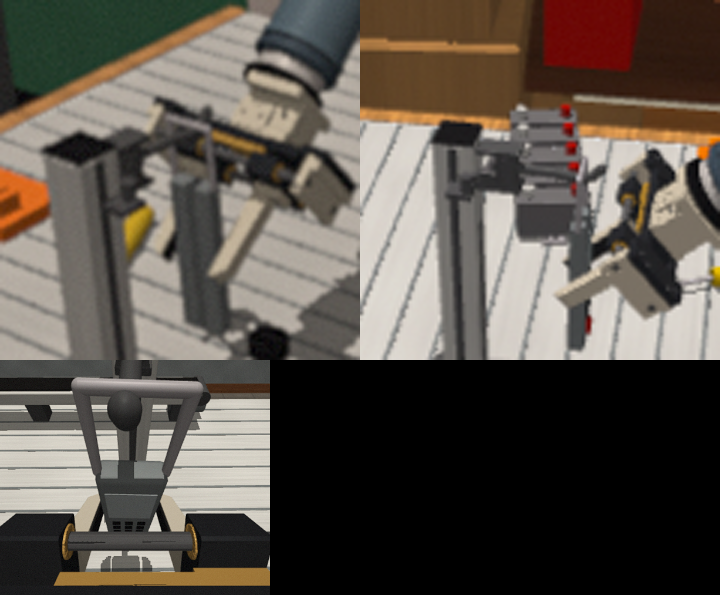

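The bail sits in the hook's dip with the upturned end in front, and the terminal hangs free at 51 mm opening. Now I open fully and back straight out.

>>> arm_command([
  [0,0,0,0,0,0],
  [0,0,0,0,0,0],
  [0,0,0,0,0,0],
  [0,0,0,0,0,0],
  [0,0,0,0,0,0],
], fingers=-1)

```text
time_s: 24.95
tool_pos: [545.9, -181.4, 154.8]
eef_rot: [[-0.01, -0.645, 0.764], [-1.0, 0.004, -0.01], [0.004, -0.764, -0.645]]
contact_force: [0.1, -0.4, 0.1]
opening: 92.2
```

>>> arm_command([
  [0,0,-6,0,0,0],
  [0,0,-10,0,0,0],
  [0,0,-12,0,0,0],
  [0,0,-12,0,0,0],
  [0,0,-12,0,0,0],
])

```text
time_s: 25.58
tool_pos: [504.2, -179.9, 189.1]
eef_rot: [[-0.009, -0.646, 0.763], [-1.0, 0.004, -0.009], [0.003, -0.763, -0.646]]
contact_force: [0.3, 0.2, 0.7]
opening: 92.8
```

>>> arm_command([
  [0,0,-15,0,0,0],
  [0,0,-15,0,0,0],
  [0,0,-15,0,0,0],
  [0,0,-15,0,0,0],
  [0,0,-15,0,0,0],
])

```text
time_s: 26.2
tool_pos: [443.5, -178.0, 239.1]
eef_rot: [[-0.009, -0.648, 0.762], [-1.0, 0.004, -0.009], [0.003, -0.762, -0.648]]
contact_force: [0.5, -1.0, 0.3]
opening: 93.2
```

```bash
python3 - <<'E'
from workcell import *
import numpy as np
np.set_printoptions(precision=2,suppress=True)
s=read_state();print(s["joints"],s["tool_pos"],s["contact_force"],s["opening"])
E
```

```text
[-74.33 -13.74 133.57  58.07  59.47 -15.07] [ 443.53 -177.96  239.07] [ 0.51 -1.04  0.3 ] 93.17155259264031
```

Clear. I'll wait for any swing to die, comparing frames.

>>> arm_command([
  [0,0,0,0,0,0],
  [0,0,0,0,0,0],
  [0,0,0,0,0,0],
  [0,0,0,0,0,0],
  [0,0,0,0,0,0],
])

```text
time_s: 26.82
tool_pos: [443.4, -177.8, 238.6]
eef_rot: [[-0.01, -0.648, 0.761], [-1.0, 0.004, -0.01], [0.003, -0.761, -0.648]]
contact_force: [0.7, 1.1, 0.9]
opening: 93.2
```

>>> arm_command([
  [0,0,0,0,0,0],
  [0,0,0,0,0,0],
  [0,0,0,0,0,0],
  [0,0,0,0,0,0],
  [0,0,0,0,0,0],
])

```text
time_s: 27.45
tool_pos: [443.5, -177.6, 238.3]
eef_rot: [[-0.009, -0.649, 0.761], [-1.0, 0.004, -0.009], [0.002, -0.761, -0.649]]
contact_force: [-0.9, 0.0, -0.8]
opening: 93.1
```

>>> arm_command([
  [0,0,0,0,0,0],
  [0,0,0,0,0,0],
  [0,0,0,0,0,0],
  [0,0,0,0,0,0],
  [0,0,0,0,0,0],
])

```text
time_s: 28.08
tool_pos: [443.5, -177.7, 238.4]
eef_rot: [[-0.01, -0.649, 0.761], [-1.0, 0.004, -0.009], [0.003, -0.761, -0.649]]
contact_force: [0.3, -0.5, 0.6]
opening: 92.9
```

```bash
python3 - <<'E'
from workcell import *
import cv2,numpy as np
I=[get_image("wrist")["frame"].astype(int) for _ in range(16)]
for k in range(1,16,2): print(round(np.abs(I[k]-I[0])[:230].mean(),2),(np.abs(I[k]-I[0])[:230].max(2)>40).sum(),end=' | ')
b=get_image("side");a=get_image("scene")
f=lambda im:cv2.resize(im[...,::-1],None,fx=3,fy=3,interpolation=cv2.INTER_CUBIC)
A=f(a["frame"][90:210,190:310]);B=f(b["frame"][70:190,270:390]);W=cv2.resize(I[-1].astype(np.uint8)[...,::-1],(376,235));S=cv2.resize(b["frame"][...,::-1],(344,235))
cv2.imwrite("pics/p12.png",np.vstack([np.hstack([A,B]),np.hstack([W,S])]))
E
```

```text
2.81 31 | 2.8 29 | 2.83 16 | 2.83 31 | 2.83 23 | 2.83 26 | 2.81 21 | 2.83 25 |
```

View pics/p12.png

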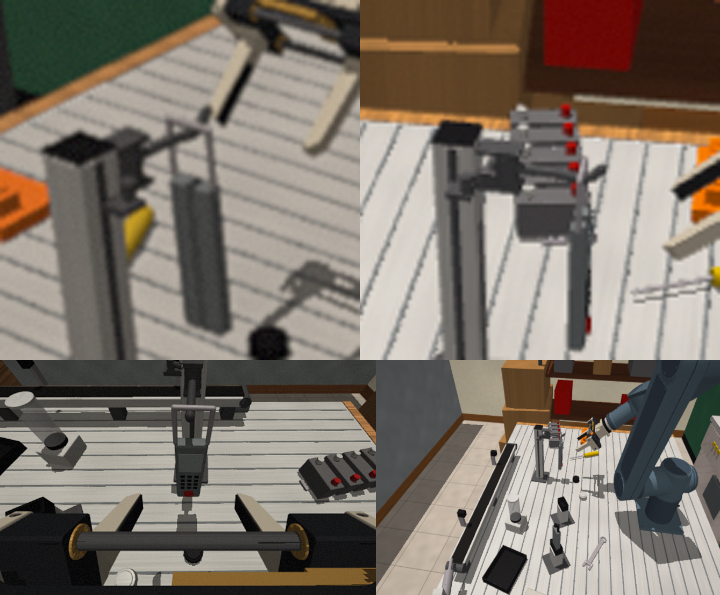

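The terminal hangs on the hook. Frame differences over 0.8 s stay at noise level, so it is still. The robot is clear, and the radio and the empty cradle stand where they were. Handing in.

```bash
python3 -c "
from workcell import *
print(sign_off())"
```

```text
the job is handed in; nothing more can be done
None
```

The terminal now hangs by its bail on the hook, and the job is handed in at about 29 s of the 67 s allowed.

- **Hook arm:** I pushed it out with the shut fingers. The force reached about 4.6 N, then dropped to zero, and the pictures showed the arm at its outer stop.
- **Terminal:** I gripped it across its 44 mm width and lifted it out of the cradle. I then passed the bail over the upturned end and lowered it onto the rod.
- **Tug:** I pulled down with about 6 to 8 N, measured at the wrist, and it held with no travel. With the terminal's own weight (about 3 N), the load on the hook was about 9 to 11 N. A first, lighter pull had reached only about 4.8 N, so I repeated it. I then eased the pull and opened the fingers.
- **Last checks:** The bail was on the rod behind the upturned end. Wrist pictures over 0.8 s differed only by noise, so it hangs still. The gripper had backed off about 130 mm with no contact force, and the radio and other things looked unmoved.

**Disagreements:**
- The bail first took load about 2.4 mm lower than computed.
- The two fixed cameras put the hook tip 7 to 10 mm lower than the given dimensions. I used the given dimensions, and the fit bore them out.

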